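Seat a doming stake in a sprung bayonet holder and hold it

TASK

Pull the drawer of the small green cabinet out to its stop and leave it out, take the brass stake with the domed top and two side lugs from it, and stand it in the blue spring-loaded bayonet holder, lugs through the two slots. Push it down until its flange is flush on the steel collar, turn it a quarter turn clockwise (seen from above) against the spring to the stop, and finish while still gripping it there, pressed flush and turned: it springs back if you let go, and I still have to tighten the clamp screw. Leave the plain steel stake standing in the drawer, and do not disturb the other things on the bench.

Things in the scene. Friction and masses are not known exactly. Their poses are not given: they have to be found in the camera images.
- drawer (a joint): How far the drawer is pulled out of the cabinet, m: 0 shut, 0.160 at its stop. It slides with light friction (a few N) and stays where it is left.
- drawer_handle (a point): Middle of the drawer's brass bar handle: a round bar 10 mm thick, 100 mm long, level, along the cabinet's y axis, 50 mm in front of the drawer's grey front (45 mm clear behind the bar), 106 mm above the bench and 24 mm below the cabinet's top. Axes as the cabinet's; it moves with the drawer.
- cabinet: Green one-drawer cabinet, fixed, 260 (x) x 300 (y) x 130 mm tall. Origin: centre of its underside. Its front faces its own -x (towards the robot); the drawer slides out along -x. Drawer front: 10 mm thick, top edge 116 mm above the bench; drawer side walls reach 65 mm; drawer floor, where the stakes stand, 32 mm above the bench, 252 mm wide inside.
- stake: Brass stake with domed top and two side lugs, 83 mm tall, 0.3 to 0.5 kg, upright in the drawer (hidden until it is out), its centre 55 to 90 mm behind the front's outer face. Origin: centre of its foot; z up. Shank 30 mm in diameter, 0 to 30 mm above the foot; lugs at +x and -x, 8 mm wide, 10 to 16 mm up, 46 mm over the tips; flange 54 mm in diameter, 30 to 36 mm up.
- stake_grip (a point): Centre of the stake's square grip block, 53 mm above its foot: 28 x 28 mm, sides along the stake's x and y, from 36 to 70 mm above the foot; a low dome above it. Axes as the stake's.
- flat_stake: Plain round steel stake, 42 mm wide at the top and 62 mm tall, no lugs, standing in the drawer 80 mm or more to one side of the brass stake (either side). Leave it there. Origin: centre of its foot; z up.
- holder: Bayonet holder, fixed to the bench: 130 mm square base plate, blue body 80 mm square, steel collar plate on top 10 mm thick, 60 mm above the bench. A small clamp screw sticks out at its +x side. Origin: centre of its underside; z up. With the stake flush its lugs lie 4 mm below the collar plate and it can turn; if the push eases the spring lifts it 4 mm, lugs against the plate.
- holder_mouth (a point): Centre of the collar's top face; axes as the holder's. Bore 34 mm wide, with two slots 12 mm wide that reach 25 mm from the centre along +x and -x (red lines beyond their ends). The stake goes in upright, its x axis along the slots either way round. The foot meets the spring 14 to 19 mm below this point and is 30 mm below it when the flange is flush.
- plunger (a joint): How far the sprung plunger in the holder is pressed down, m: 0 free, 0.011 with the flange flush. Spring 6 N at 0, rising 500 N/m (about 12 N when flush).
- driver (a joint): Turn of the sprung driver in the holder, rad, growing clockwise from above: 0 free, 1.42 at its stop. Its 7 mm key bar fits a 10 mm wide, 6 mm deep slot across the stake's foot (along the stake's x) with play: it lags the stake by about 0.15 rad and stops after the stake's quarter turn. Return spring 0.18 N m at 0, 0.39 N m at the stop.
- brass_cup: Bystander: brass cup 68 mm wide, 55 mm tall, standing on the bench. Origin: its underside.
- brass_bowl: Bystander: brass bowl 100 mm wide, 45 mm tall, on the bench. Origin: its underside.
- spray_can: Bystander: green-labelled spray can, 60 mm wide, 170 mm tall. Origin: its underside.
- tape: Bystander: roll of tan tape, 90 mm wide, 25 mm tall, lying on the bench. Origin: its underside.

How it is judged:
By the outcome, as a careful person would: the job done as asked, in the order asked, and still so for the second after the job is handed in, while the arm keeps its last pose, push and grip.
It also fails if it takes over 61 s, if anything falls off the work surface, if the arm or the gripper's body presses on something with over 40 N, if the wrist force passes 120 N, or if a joint passes its speed limit or range.

ROBOT

A 6-joint arm with a two-finger parallel gripper is mounted at the origin on the work surface. World frame = base frame: x ahead of the robot, y to its left, z up, the work surface at z = 0. Lengths are in mm, angles in rad, forces in N, time in s.
With the tool pointing down it reaches from about 400 to 925 mm from the base axis. Payload 12.5 kg.
Tool frame: the origin (TCP) lies midway between the tips of the shut fingers; the grasp point (between the pads) lies 19 mm behind it (env.pinch_z is the z of the grasp point in the tool frame, in mm); z points along the fingers, y is the line along which they close (so a half turn about z gives the same grasp; the last joint's range is limited). The gripper opens to 95 mm and grips with 3 to 60 N. Pads are 20 mm wide; open, the fingers measure 119 mm over their backs; the gripper's body (75 mm by 180 mm) begins 59 mm behind the grasp point.
Start: joints at [1.215, 0.491, 1.559, -0, 1.092, -0.106], TCP at [154.488, 605.624, 214.661] pointing down, gripper open.
Joint ranges: [-3.1, 3.1], [-0.84, 2.19], [0.05, 2.79], [-1.13, 4.28], [0.06, 2.93], [-2.69, 2.69]. Speed limits (rad/s): [2.22, 2.22, 2.79, 3.14, 3.14, 3.14].

INTERFACE

Orientations are given as [roll, pitch, yaw] about the fixed x, y, z axes, in that order (R = Rz(yaw) Ry(pitch) Rx(roll)).
In Python, from cell import env, eyes gives the robot as it stands.
- The arm moves only by the shell command python3 -m inch 'ROWS'. ROWS is JSON, a list of rows, each a list of 3 entries, a list of its own where there are three numbers: the shift along the tool's x, y, z in units of 60 mm (1.0 is 60 mm), then the turn about the tool's z in units of 5 degrees (1.0 is 5 degrees), then the closure, from -1 (fully open) to 1 (shut). In form: [[[tx, ty, tz], turn, claw], ...]. A call has exactly 10 rows; each row shifts and turns the commanded pose from where the row before left it, along the tool's axes as they then stand; what a row does not reach is not made up. A row lasts 1/8 s, in which the tool goes at most 62.5 mm and 10.7 degrees, less where a joint would pass 70% of its speed; a pose out of reach is approached as far as the arm can. A call is refused whole if a number of a shift passes 1 or a number of a turn 1, either way. A call with a gripper value outside its range is refused whole. The fingers move at their own pace and stop on an object; the grip force is fixed at half the most. Time passes only in rows, so rows that do not move let the fingers close, or fill a call up. It gives the time, the measured TCP pose, the force, the opening and the grip force at its end, in the units of the state.
- env.state(): the state, without advancing time (a new reading comes with each control period).
- eyes.read_camera(name): name is "side" or "top"; returns a dict with "pixels" (384x512x3 uint8, red, green, blue), "fx", "fy", "cx", "cy" (pixels), "distortion" ([k1, k2, p1, p2, k3] as OpenCV has them; the pictures are not rectified), "extrinsics" (4x4, takes a point from world to camera coordinates). Camera axes: x right, y down, z forward; pixel columns grow to the right and rows downward; lengths in mm; the calibration is good to about 2 mm. A picture is of the moment at which its call begins. There is no depth.
- env.job_done(): hands the job in; it is judged then, once.
Trained networks look in a picture, given as the dict that the camera call returned (one of the last four; its "shot" number tells which), for a name from the list of things; names that differ only in an ending like _2 or _b are one class to them, and where a whole thing is asked for, a point or a joint stands for the part that bears it (a point fixed in the world has none). Each returns a list of dicts, best first, with "score" (0 to 1); they miss things now and then, are a little off and sometimes report something else, mostly with a low value. They report only what shows in the picture. A call takes as long as a camera call.
- eyes.boxes_of(name, picture): "centre" ([row, column] in pixels, amid what is visible of it).
- eyes.cut_out(name, picture): "mask" (384x512 bool, what is visible of it) and "centre" ([row, column] in pixels, amid what is visible of it).
- eyes.spot_point(name, picture): "centre" ([row, column] in pixels: a listed point, or the origin of a listed thing).
The state is a dict: "t": time; "joints": joint angles; "qvel": joint speeds; "tau": joint torques, N m; "eef_pos": TCP position; "tcp_rot": TCP orientation; "ft_force": force on the tool from outside, world axes, zero at the start; "moment": the same for the moment, N m; "opening": opening from 0.0 (shut) to 1.0 (fully open); "grip_force": force on a finger pad.
Only numpy, scipy, OpenCV 4.12 (cv2) and the standard library are available. Lean on these libraries where they do the work, as an engineer would, in place of code of your own. Each camera call takes 0.05 s, during which the arm holds its last target. There are 200 camera calls.

## Working session

There is one attempt and no reset: what is moved stays moved. The work goes in short steps, Python scripts to look and compute and a shell command to move; the robot and the scene stay as the last step left them, time stands still between calls to the robot, and variables do not carry over. Pictures are saved under pics/ and viewed, at most 10 in all, crops included, and the job is handed in when it is done.

```bash
ls; mkdir -p pics
cat > h.py <<'E'
import numpy as np, cv2
from cell import env, eyes
from scipy.optimize import least_squares
def K(p): return np.array([[p['fx'],0,p['cx']],[0,p['fy'],p['cy']],[0,0,1.]])
def ray(p,rc):
    u=cv2.undistortPoints(np.array([[[rc[1],rc[0]]]],float),K(p),np.array(p['distortion'],float))[0,0]
    E=np.array(p['extrinsics']);R=E[:3,:3];o=-R.T@E[:3,3];d=R.T@np.array([u[0],u[1],1]);return o,d/np.linalg.norm(d)
def tri(a,b):
    (o1,d1),(o2,d2)=a,b
    s=np.linalg.lstsq(np.stack([d1,-d2],1),o2-o1,rcond=None)[0]
    x,y=o1+s[0]*d1,o2+s[1]*d2
    return (x+y)/2,np.linalg.norm(x-y)
def onz(r,z): o,d=r;return o+d*(z-o[2])/d[2]
def proj(p,X):
    E=np.array(p['extrinsics']);r=cv2.Rodrigues(E[:3,:3])[0]
    return cv2.projectPoints(np.array(X,float).reshape(-1,3),r,E[:3,3],K(p),np.array(p['distortion'],float))[0].reshape(-1,2)
def save(p,n): cv2.imwrite('pics/'+n,p['pixels'][:,:,::-1])
E
python3 - <<'E'
from h import *
s=env.state();print(s['eef_pos'],s['tcp_rot'],s['opening'],env.pinch_z)
P={n:eyes.read_camera(n) for n in('side','top')}
for n in P:
    save(P[n],n+'0.png');E=np.array(P[n]['extrinsics']);print(n,(-E[:3,:3].T@E[:3,3]).round(),P[n]['fx'])
for t in['drawer_handle','cabinet','holder','holder_mouth','brass_cup','brass_bowl','spray_can','tape']:
    r={}
    for n in P:
        l=eyes.spot_point(t,P[n])
        if l: r[n]=l[0]; print(t,n,np.round(l[0]['centre'],1),round(l[0]['score'],2),onz(ray(P[n],l[0]['centre']),{'drawer_handle':106,'holder_mouth':60}.get(t,0)).round(1))
    if len(r)==2: X,e=tri(*[ray(P[n],r[n]['centre']) for n in r]);print('   tri',X.round(1),round(e,1))
E
```

```text
pics
[154.42989474 605.37781444 214.06942707] [-3.14050501e+00 -1.01994717e-04  2.89173922e+00] 1.0020296417300034 -18.8
side [ 398. -917.  706.] 401.21855487375154
top [ 415.   92. 1195.] 367.5627898106332
drawer_handle side [171.7 247.2] 0.95 [586.4 175.9 106. ]
cabinet top [150.5 226.7] 0.94 [760.8 189.8   0. ]
holder side [322.4 226.5] 0.96 [ 459.6 -316.6    0. ]
holder top [240.9 381.3] 0.75 [ 452.4 -308.8    0. ]
   tri [ 456.4 -311.2   -6.3] 7.6
holder_mouth side [299.3 218.7] 0.6 [ 445.5 -301.8   60. ]
holder_mouth top [236.6 388.4] 0.64 [ 463.3 -311.4   60. ]
   tri [ 454.  -308.4   67.2] 18.0
brass_cup side [279.4 316.6] 0.96 [ 700.1 -216.4    0. ]
brass_cup top [162.9 345.3] 0.91 [ 712.5 -206.5    0. ]
   tri [ 709.2 -207.5   -8.3] 10.4
brass_bowl side [338.2 337.8] 0.8 [ 690.4 -399.8    0. ]
brass_bowl top [169.6 399.3] 0.65 [ 687.  -384.9    0. ]
   tri [ 692.7 -390.7  -12.7] 5.5
spray_can side [145.1 231.2] 0.92 [591.4 609.6   0. ]
spray_can top [169.8 400.9] 0.68 [ 686.3 -390.2    0. ]
   tri [ 539.5 -223.7  397.4] 110.4
tape side [174.6 180.5] 0.84 [376. 381.   0.]
tape top [271.2 169.7] 0.88 [366.  371.3   0. ]
   tri [371.2 369.7   6.4] 9.9
```

View pics/side0.png

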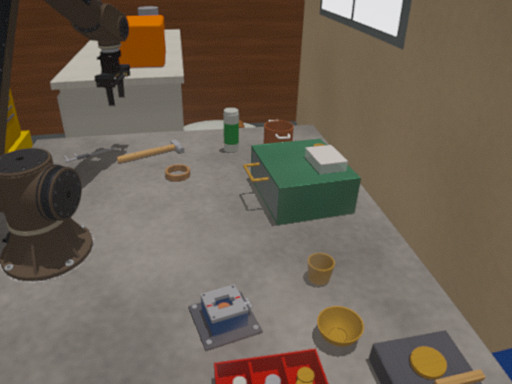

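View pics/top0.png

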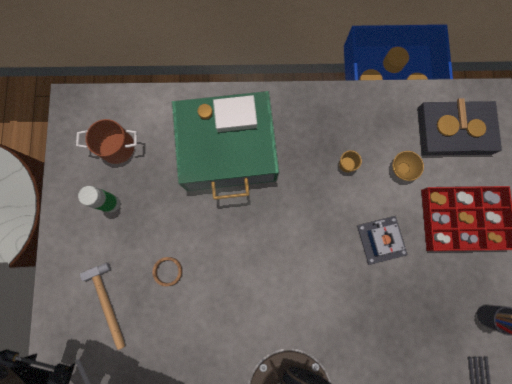

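Side view: the handle is at about (row 171, col 257) in front of the green cabinet, and the holder is near (308, 225). Top view: the handle bar spans cols 214–248 at row 195, and the holder is at (240, 383), slightly rotated. Next I fit the cabinet and holder models to both views.

```bash
cat >> h.py <<'E'
def poly(p,prisms,sc=4):
    """silhouette (soft, sc-times supersampled) of convex prisms given as 3D point sets"""
    m=np.zeros((384*sc,512*sc),np.uint8)
    for X in prisms:
        q=(proj(p,X)+.5)*sc-.5
        cv2.fillConvexPoly(m,cv2.convexHull(np.round(q*16).astype(np.int32)),1,shift=4)
    return cv2.resize(m.astype(np.float32),(512,384),interpolation=cv2.INTER_AREA)
def box(cx,cy,yaw,x0,x1,y0,y1,z0,z1):
    c,s=np.cos(yaw),np.sin(yaw)
    return np.array([[cx+c*x-s*y,cy+s*x+c*y,z] for x in(x0,x1) for y in(y0,y1) for z in(z0,z1)])
def fit(views,model,x0,step):
    """views: list of (picture, mask)"""
    from scipy.optimize import minimize
    f=lambda v:sum(np.abs(poly(p,model(*v))-m).sum() for p,m in views)
    x0=np.array(x0,float);S=np.vstack([x0]+[x0+np.eye(len(x0))[i]*step[i] for i in range(len(x0))])
    r=minimize(f,x0,method='Nelder-Mead',options=dict(initial_simplex=S,xatol=.005,fatol=.05,maxiter=300))
    return r.x,r.fun
E
python3 - <<'E'
from h import *
P={n:eyes.read_camera(n) for n in('side','top')}
M={}
for t in('cabinet','holder'):
    for n in P:
        l=eyes.cut_out(t,P[n]); print(t,n,[(round(a['score'],2),int(a['mask'].sum())) for a in l[:2]])
        if l:M[t,n]=l[0]['mask'].astype(np.float32)
h=lambda x,y,a,dz=10:[box(x,y,a,-65,65,-65,65,0,dz),box(x,y,a,-40,40,-40,40,0,60)]
for vs in(['top'],['side'],['top','side']):
    for a0 in (.0,.3,-.3):
        print('holder',vs,*fit([(P[n],M['holder',n]) for n in vs if('holder',n) in M],h,[455,-308,a0],[8,8,.15]))
for n in P:
    hsv=cv2.cvtColor(P[n]['pixels'],cv2.COLOR_RGB2HSV)
    g=((hsv[...,0]>65)&(hsv[...,0]<90)&(hsv[...,1]>90)); k,lab,st,_=cv2.connectedComponentsWithStats(g.astype(np.uint8));j=1+st[1:,4].argmax()
    print(n,'green',st[j])
    M['green',n]=(lab==j)
tot=[]
c=lambda x,y,a:[box(x,y,a,-130,130,-150,150,0,130)]
for vs in(['top'],['side'],['top','side']):
    V=[(P[n],M['cabinet',n]) for n in vs if ('cabinet',n) in M]
    if V:print('cab',vs,*fit(V,c,[750,170,-.1],[10,10,.1]))
out=[]
for n,(r0,r1,c0,c1) in dict(side=(280,350,180,270),top=(205,275,340,430)).items():
    out.append(cv2.resize(P[n]['pixels'][r0:r1,c0:c1],None,fx=6,fy=6,interpolation=cv2.INTER_CUBIC)[:, :,::-1])
    pix=P[n]['pixels'].astype(int);red=(pix[...,0]>pix[...,1]+45)&(pix[...,0]>pix[...,2]+45);red[:r0]=0;red[r1:]=0;red[:,:c0]=0;red[:,c1:]=0
    k,lab,st,ce=cv2.connectedComponentsWithStats(red.astype(np.uint8),connectivity=8)
    for i in range(1,k): print(n,'red',st[i,4],ce[i][::-1].round(1),onz(ray(P[n],ce[i][::-1]),60).round(1))
cv2.imwrite('pics/hold.png',cv2.resize(np.vstack(out),None,fx=.7,fy=.7))
E
```

```text
cabinet side [(0.66, 7437)]
cabinet top [(0.8, 9116)]
holder side [(0.76, 3185), (0.43, 342)]
holder top [(0.61, 1643)]
holder ['top'] [ 4.56996233e+02 -3.08623383e+02  2.35067305e-01] 76.5625
holder ['top'] [ 4.56950135e+02 -3.08687350e+02  2.34109552e-01] 76.8125
holder ['top'] [ 4.56964899e+02 -3.08610544e+02  2.35368227e-01] 76.4375
holder ['side'] [ 4.54946036e+02 -3.08468194e+02  2.28448305e-01] 131.5625
holder ['side'] [ 4.54927778e+02 -3.08479968e+02  2.28616295e-01] 131.3125
holder ['side'] [ 4.54895358e+02 -3.08350411e+02  2.23059294e-01] 131.625
holder ['top', 'side'] [ 4.55471643e+02 -3.08276437e+02  2.29368177e-01] 227.0
holder ['top', 'side'] [ 4.55303257e+02 -3.08643513e+02  2.27547039e-01] 226.25
holder ['top', 'side'] [ 4.55576260e+02 -3.08604743e+02  2.31075243e-01] 225.3125
side green [ 252  140  108   81 3572]
top green [ 173   98  105   83 5805]
cab ['top'] [7.68793304e+02 1.85590045e+02 9.94646931e-02] 296.5
cab ['side'] [7.67215598e+02 1.87468508e+02 9.81212460e-02] 219.625
cab ['top', 'side'] [7.67962771e+02 1.86144528e+02 9.91656624e-02] 551.0
side red 11 [297. 237.] [ 485.5 -301.1   60. ]
side red 40 [304.8 222.8] [ 452.3 -318.9   60. ]
side red 11 [305.2 209.1] [ 423.5 -315.7   60. ]
top red 204 [223.6 427. ] [ 501.6 -433.1   60. ]
top red 6 [228.5 384.5] [ 488.3 -301.2   60. ]
top red 60 [239. 386.] [ 456.1 -303.5   60. ]
top red 7 [249.3 390.9] [ 424.8 -316.1   60. ]
```

View pics/hold.png

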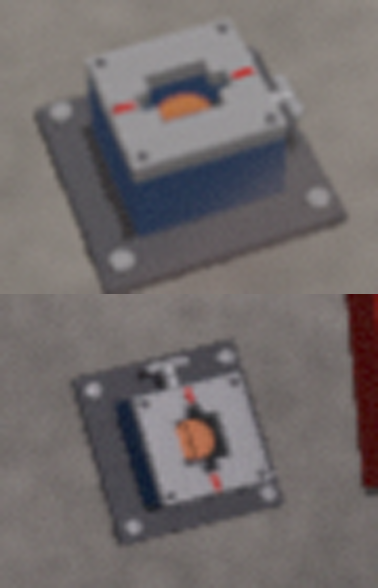

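The collar, red slot lines and orange plunger are clear. Both views agree on the mouth at about (455.5, −308.5), yaw 0.23, and on the cabinet at about (768, 186), yaw 0.099. Next I measure the handle bar.

```bash
cat >> h.py <<'E'
from scipy.spatial.transform import Rotation as Ro
def plan(target,yaw,n,s=None,p0=None,y0=None):
    """rows' tool shift/turn, straight and even, from the measured pose; tool kept pointing down"""
    s=env.state();p=np.array(s['eef_pos'] if p0 is None else p0);y=s['tcp_rot'][2] if y0 is None else y0
    if yaw is None: yaw=y
    dy=(yaw-y+np.pi)%(2*np.pi)-np.pi;d=np.array(target)-p
    print('from',p.round(1),round(y,4),'d',d.round(1),'dyaw deg',round(np.degrees(dy),1),'units/row',round(-np.degrees(dy)/5/n,3))
    out=[]
    for i in range(n):
        a=y+dy*i/n;x=d/n/60;c,k=np.cos(a),np.sin(a)
        out.append([round(c*x[0]+k*x[1],2),round(k*x[0]-c*x[1],2),round(-x[2],2)])
    print(out)
E
python3 - <<'E'
from h import *
P={n:eyes.read_camera(n) for n in('side','top')}
X={}
for n in P:
    hsv=cv2.cvtColor(P[n]['pixels'],cv2.COLOR_RGB2HSV)
    m=((hsv[...,0]>12)&(hsv[...,0]<30)&(hsv[...,1]>110)&(hsv[...,2]>80))
    b=dict(side=(155,190,238,275),top=(176,206,205,256))[n];w=np.zeros_like(m);w[b[0]:b[1],b[2]:b[3]]=1;m&=w>0
    # pixels on z=106 in the cabinet frame
    q=np.argwhere(m); W=np.array([onz(ray(P[n],r),106)[:2] for r in q])-[768,186]
    c,s=np.cos(.099),np.sin(.099);L=W@np.array([[c,-s],[s,c]])
    bar=L[L[:,0]<L[:,0].min()+14]
    print(n,len(q),'cab x of bar',bar[:,0].min().round(1),bar[:,0].mean().round(1),'y',bar[:,1].min().round(1),bar[:,1].max().round(1),'all x max',L[:,0].max().round(1))
    l=eyes.spot_point('drawer_handle',P[n]);print([ (a['centre'],a['score']) for a in l[:1]])
    for xx in(-180,-190):
        print(xx,proj(P[n],[[768+c*xx-s*y,186+s*xx+c*y,106] for y in(-50,0,50)]).round(1).tolist(), 'mask cols/rows',q.min(0),q.max(0))
E
```

```text
side 142 cab x of bar -185.2 -179.1 y -54.5 60.4 all x max -128.7
[([172.2, 247.3], 0.83)]
-180 [[252.7, 180.5], [248.4, 172.8], [244.3, 165.6]] mask cols/rows [162 243] [181 268]
-190 [[249.5, 180.9], [245.3, 173.2], [241.3, 165.9]] mask cols/rows [162 243] [181 268]
top 172 cab x of bar -182.4 -178.0 y -52.3 54.0 all x max -130.0
[([198.2, 229.7], 0.76)]
-180 [[247.6, 194.1], [231.0, 196.0], [214.4, 197.8]] mask cols/rows [178 212] [198 248]
-190 [[247.9, 197.4], [231.4, 199.3], [214.7, 201.1]] mask cols/rows [178 212] [198 248]
```

```bash
python3 -c "
from h import *
plan([589,169,190],1.67,20)"
```

```text
from [154.5 605.6 214.7] 2.8918 d [ 434.5 -436.6  -24.7] dyaw deg -70.0 units/row 0.7
[[np.float64(-0.44), np.float64(-0.26), np.float64(0.02)], [np.float64(-0.46), np.float64(-0.24), np.float64(0.02)], [np.float64(-0.47), np.float64(-0.21), np.float64(0.02)], [np.float64(-0.48), np.float64(-0.18), np.float64(0.02)], [np.float64(-0.49), np.float64(-0.15), np.float64(0.02)], [np.float64(-0.5), np.float64(-0.12), np.float64(0.02)], [np.float64(-0.51), np.float64(-0.09), np.float64(0.02)], [np.float64(-0.51), np.float64(-0.06), np.float64(0.02)], [np.float64(-0.51), np.float64(-0.03), np.float64(0.02)], [np.float64(-0.51), np.float64(0.01), np.float64(0.02)], [np.float64(-0.51), np.float64(0.04), np.float64(0.02)], [np.float64(-0.51), np.float64(0.07), np.float64(0.02)], [np.float64(-0.5), np.float64(0.1), np.float64(0.02)], [np.float64(-0.5), np.float64(0.13), np.float64(0.02)], [np.float64(-0.49), np.float64(0.16), np.float64(0.02)], [np.float64(-0.48), np.float64(0.19), np.float64(0.02)], [np.float64(-0.46), np.float64(0.22), np.float64(0.02)], [np.float64(-0.45), np.float64(0.25), np.float64(0.02)], [np.float64(-0.43), np.float64(0.27), np.float64(0.02)], [np.float64(-0.42), np.float64(0.3), np.float64(0.02)]]
```

```bash
python3 -m inch '[[[-0.44,-0.26,0.02],0.7,0.05],[[-0.46,-0.24,0.02],0.7,0.05],[[-0.47,-0.21,0.02],0.7,0.05],[[-0.48,-0.18,0.02],0.7,0.05],[[-0.49,-0.15,0.02],0.7,0.05],[[-0.5,-0.12,0.02],0.7,0.05],[[-0.51,-0.09,0.02],0.7,0.05],[[-0.51,-0.06,0.02],0.7,0.05],[[-0.51,-0.03,0.02],0.7,0.05],[[-0.51,0.01,0.02],0.7,0.05]]'; python3 -m inch '[[[-0.51,0.04,0.02],0.7,0.05],[[-0.51,0.07,0.02],0.7,0.05],[[-0.5,0.1,0.02],0.7,0.05],[[-0.5,0.13,0.02],0.7,0.05],[[-0.49,0.16,0.02],0.7,0.05],[[-0.48,0.19,0.02],0.7,0.05],[[-0.46,0.22,0.02],0.7,0.05],[[-0.45,0.25,0.02],0.7,0.05],[[-0.43,0.27,0.02],0.7,0.05],[[-0.42,0.3,0.02],0.7,0.05]]'; python3 -c "
from h import *
s=env.state();print(s['joints'])
plan([589,169.5,87],1.67,10)"
```

```text
t: 2.65
eef_pos: [372.0, 385.9, 202.7]
tcp_rot: [3.141, -0.0, 2.279]
ft_force: [0.0, 0.3, 0.7]
opening: 0.478
grip_force: 0.0
t: 3.9
eef_pos: [589.6, 167.9, 190.6]
tcp_rot: [3.141, -0.0, 1.668]
ft_force: [-0.6, -0.3, -0.1]
opening: 0.479
grip_force: 0.0
[1.69638583e-01 4.97813646e-01 1.61749644e+00 1.01198592e-04
 1.02613152e+00 7.23585115e-02]
from [589.6 167.9 190.6] 1.668 d [  -0.6    1.6 -103.6] dyaw deg 0.1 units/row -0.002
[[np.float64(0.0), np.float64(-0.0), np.float64(0.17)], [np.float64(0.0), np.float64(-0.0), np.float64(0.17)], [np.float64(0.0), np.float64(-0.0), np.float64(0.17)], [np.float64(0.0), np.float64(-0.0), np.float64(0.17)], [np.float64(0.0), np.float64(-0.0), np.float64(0.17)], [np.float64(0.0), np.float64(-0.0), np.float64(0.17)], [np.float64(0.0), np.float64(-0.0), np.float64(0.17)], [np.float64(0.0), np.float64(-0.0), np.float64(0.17)], [np.float64(0.0), np.float64(-0.0), np.float64(0.17)], [np.float64(0.0), np.float64(-0.0), np.float64(0.17)]]
```

```bash
python3 -m inch '[[[0,0,0.25],0,0.05],[[0,0,0.25],0,0.05],[[0,0,0.25],0,0.05],[[0,0,0.25],0,0.05],[[0,0,0.25],0,0.05],[[0,0,0.25],0,0.05],[[0,0,0.22],0,0.05],[[0,0,0],0,1],[[0,0,0],0,1],[[0,0,0],0,1]]'
```

```text
t: 5.15
eef_pos: [589.2, 168.7, 88.0]
tcp_rot: [3.141, -0.0, 1.67]
ft_force: [-0.3, 0.8, 0.5]
opening: 0.216
grip_force: 0.0
```

```bash
python3 -m inch '[[[0,0,0],0,1],[[0,0,0],0,1],[[0,0,0],0,1],[[0,-0.2,0],0,1],[[0,-0.35,0],0,1],[[0,-0.4,0],0,1],[[0,-0.4,0],0,1],[[0,-0.4,0],0,1],[[0,-0.4,0],0,1],[[0,-0.2,0],0,1]]'
```

```text
t: 6.4
eef_pos: [447.3, 154.6, 87.8]
tcp_rot: [3.141, -0.0, 1.67]
ft_force: [2.7, 0.1, 3.5]
opening: 0.098
grip_force: 30.0
```

```bash
python3 -m inch '[[[0,-0.05,0],0,1],[[0,-0.05,0],0,1],[[0,-0.05,0],0,1],[[0,-0.05,0],0,1],[[0,-0.05,0],0,1],[[0,-0.05,0],0,1],[[0,-0.03,0],0,1],[[0,0,0],0,1],[[0,0,0],0,1],[[0,0,0],0,1]]'
```

```text
t: 7.65
eef_pos: [430.6, 152.9, 87.8]
tcp_rot: [3.138, -0.0, 1.67]
ft_force: [7.2, 0.9, 2.7]
opening: 0.097
grip_force: 30.0
```

```bash
python3 -m inch '[[[0,-0.05,0],0,1],[[0,-0.05,0],0,1],[[0,0,0],0,1],[[0,0,0],0,1],[[0,0,0],0,1],[[0,0,0],0,1],[[0,0,0],0,1],[[0,0,0],0,1],[[0,0,0],0,1],[[0,0,0],0,1]]'
```

```text
t: 8.9
eef_pos: [430.7, 153.0, 88.0]
tcp_rot: [3.125, -0.001, 1.67]
ft_force: [33.8, 1.0, -20.9]
opening: 0.094
grip_force: 30.0
```

```bash
python3 -m inch '[[[0,0.05,0],0,1],[[0,0.05,0],0,0.3],[[0,0,0],0,0.05],[[0,0,0],0,0.05],[[0,0,0],0,0.05],[[0,0,-0.2],0,0.05],[[0,0,-0.4],0,0.05],[[0,0,-0.5],0,0.05],[[0,0,-0.6],0,0.05],[[0,0,-0.6],0,0.05]]'; python3 -c "
from h import *
plan([300,400,215],1.67+.67,10)"
```

```text
t: 10.15
eef_pos: [428.6, 152.7, 227.5]
tcp_rot: [3.141, -0.0, 1.67]
ft_force: [-0.1, -0.3, 0.4]
opening: 0.477
grip_force: 0.0
from [428.6 152.7 227.5] 1.6701 d [-128.6  247.3  -12.5] dyaw deg 38.4 units/row -0.768
[[np.float64(0.43), np.float64(-0.17), np.float64(0.02)], [np.float64(0.44), np.float64(-0.14), np.float64(0.02)], [np.float64(0.45), np.float64(-0.11), np.float64(0.02)], [np.float64(0.46), np.float64(-0.08), np.float64(0.02)], [np.float64(0.46), np.float64(-0.05), np.float64(0.02)], [np.float64(0.46), np.float64(-0.02), np.float64(0.02)], [np.float64(0.46), np.float64(0.01), np.float64(0.02)], [np.float64(0.46), np.float64(0.04), np.float64(0.02)], [np.float64(0.46), np.float64(0.07), np.float64(0.02)], [np.float64(0.45), np.float64(0.1), np.float64(0.02)]]
```

```bash
python3 -m inch '[[[0.43,-0.17,0],0,0],[[0.43,-0.17,0],0,0],[[0.43,-0.17,0],0,0],[[0.43,-0.17,0],0,0],[[0.43,-0.17,0],0,0],[[0.43,-0.17,0],0,0],[[0.43,-0.17,0],0,0],[[0.43,-0.17,0],0,0],[[0.43,-0.17,0],0,0],[[0.43,-0.17,0],0,0]]'
python3 - <<'E'
from h import *
P={n:eyes.read_camera(n) for n in('side','top')}
for n in P: save(P[n],n+'1.png')
for t in['stake','stake_grip','flat_stake','drawer_handle']:
    r={}
    for n in P:
        l=eyes.spot_point(t,P[n])
        for a in l[:2]: print(t,n,np.round(a['centre'],1),round(a['score'],2),onz(ray(P[n],a['centre']),{'stake':32,'stake_grip':85,'flat_stake':32}.get(t,106)).round(1))
        if l:r[n]=l[0]
    if len(r)==2: X,e=tri(*[ray(P[n],r[n]['centre']) for n in r]);print('   tri',X.round(1),round(e,1))
out=[]
for n,(r0,r1,c0,c1) in dict(side=(140,220,200,300),top=(160,240,190,290)).items():
    out.append(cv2.resize(P[n]['pixels'][r0:r1,c0:c1],None,fx=7,fy=7,interpolation=cv2.INTER_CUBIC)[:, :,::-1])
cv2.imwrite('pics/dr.png',cv2.resize(np.vstack(out),(375,600)) if 0 else cv2.resize(np.hstack(out),(800,320)))
E
```

```text
t: 11.4
eef_pos: [301.2, 400.0, 226.3]
tcp_rot: [3.141, -0.0, 1.67]
ft_force: [-0.0, -0.6, 0.0]
opening: 0.499
grip_force: 0.0
stake side [186.5 233. ] 0.6 [546.5 216.   32. ]
stake side [318.7 227.6] 0.36 [ 460.4 -334.1   32. ]
stake top [209.2 215.2] 0.5 [558.7 223.8  32. ]
   tri [553.4 224.7  27.3] 11.7
stake_grip side [172.9 234.7] 0.74 [551.7 211.7  85. ]
stake_grip top [205.1 214.4] 0.55 [564.8 220.4  85. ]
   tri [559.2 221.2  80.3] 12.4
flat_stake side [149.9 232.5] 0.67 [581.9 495.3  32. ]
flat_stake side [203.7 241.4] 0.53 [558.2 108.9  32. ]
flat_stake top [209.3 249.8] 0.6 [556.9 113.6  32. ]
   tri [533.1 110.4 215.8] 2.8
drawer_handle side [179.6 197.7] 0.89 [430.  147.2 106. ]
drawer_handle top [246.  232.6] 0.9 [440.2 163.9 106. ]
   tri [435.5 164.6  96.3] 9.9
```

View pics/dr.png

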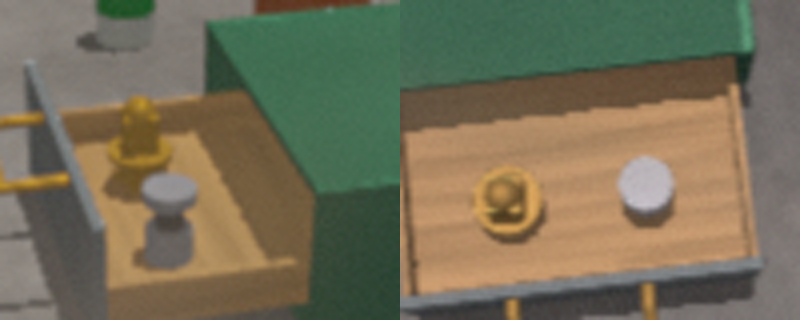

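The brass stake stands at about (row 172, col 235) side and (210, 217) top. The steel stake is at (206, 251) top, about 108 mm away. Now fit position and block yaw.

Run:
```python
from h import *
P={n:eyes.read_camera(n) for n in('side','top')}
th=np.linspace(0,2*np.pi,24,endpoint=False)
cyl=lambda x,y,r,z0,z1:np.array([[x+r*np.cos(t),y+r*np.sin(t),z] for t in th for z in(z0,z1)])
def mod(x,y,a): return [cyl(x,y,15,32,62),cyl(x,y,27,62,68),box(x,y,a,-14,14,-14,14,68,102),np.vstack([cyl(x,y,11,102,110),cyl(x,y,5,110,115)])]
V={}
for n in P:
    l=eyes.cut_out('stake',P[n]);hsv=cv2.cvtColor(P[n]['pixels'],cv2.COLOR_RGB2HSV)
    b=dict(side=(155,192,220,250),top=(195,224,203,231))[n]
    for a in l[:2]: print(n,a['score'],a['mask'].sum(),a['centre'])
    V[n]=(P[n],l[0]['mask'].astype(np.float32)) if l else None
for vs in(['top'],['side'],['top','side']):
    for a0 in(-.4,0,.4):
        v=[V[n] for n in vs if V[n]]
        if v: x,f=fit(v,mod,[558,220,a0],[8,8,.3]);print(vs,x.round(2),round(f,1))
out=[cv2.resize(P[n]['pixels'][r:r+32,c:c+32],(400,400),interpolation=cv2.INTER_CUBIC)[:,:,::-1] for n,(r,c) in dict(side=(158,219),top=(193,201)).items()]
cv2.imwrite('pics/st.png',np.hstack(out))
```

```text
side 0.61 267 [177.5, 233.1]
side 0.53 706 [267.5, 320.5]
top 0.63 247 [212.6, 215.6]
['top'] [ 5.5295e+02  2.1508e+02 -1.9000e-01] 13.5
['top'] [5.5295e+02 2.1508e+02 2.1000e-01] 13.5
['top'] [552.95 215.08   0.61] 13.5
['side'] [ 5.5124e+02  2.1904e+02 -4.0000e-02] 46.9
['side'] [5.5144e+02 2.1550e+02 6.0000e-02] 44.6
['side'] [551.01 213.38   1.28] 44.9
['top', 'side'] [5.5257e+02 2.1491e+02 1.1000e-01] 61.4
['top', 'side'] [5.5215e+02 2.1453e+02 1.5000e-01] 61.9
['top', 'side'] [552.16 214.65   0.67] 68.2
```

View pics/st.png

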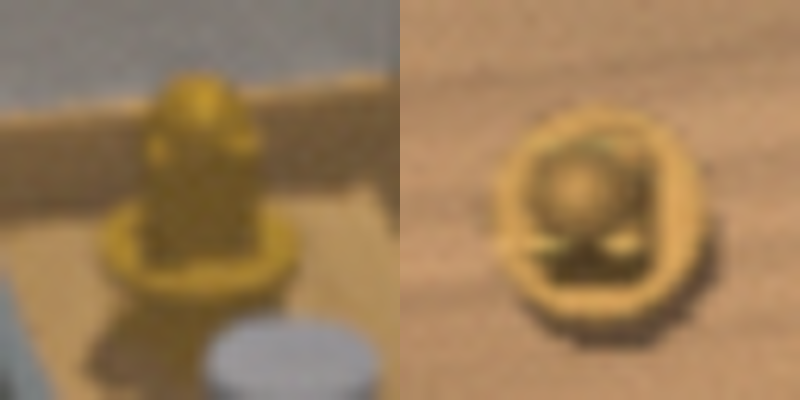

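```bash
python3 -c "
from h import *
plan([552.5,214.9,170],1.61,10)"
```

```text
from [302.  399.2 225.4] 1.6697 d [ 250.5 -184.3  -55.4] dyaw deg -3.4 units/row 0.068
[[np.float64(-0.35), np.float64(0.39), np.float64(0.09)], [np.float64(-0.34), np.float64(0.39), np.float64(0.09)], [np.float64(-0.34), np.float64(0.39), np.float64(0.09)], [np.float64(-0.34), np.float64(0.39), np.float64(0.09)], [np.float64(-0.34), np.float64(0.39), np.float64(0.09)], [np.float64(-0.34), np.float64(0.4), np.float64(0.09)], [np.float64(-0.33), np.float64(0.4), np.float64(0.09)], [np.float64(-0.33), np.float64(0.4), np.float64(0.09)], [np.float64(-0.33), np.float64(0.4), np.float64(0.09)], [np.float64(-0.33), np.float64(0.4), np.float64(0.09)]]
```

```bash
python3 -m inch '[[[-0.35,0.39,0],0.07,0],[[-0.34,0.39,0],0.07,-0.05],[[-0.34,0.39,0],0.07,-0.05],[[-0.34,0.39,0],0.07,-0.05],[[-0.34,0.39,0],0.07,-0.05],[[-0.34,0.4,0],0.07,-0.05],[[-0.33,0.4,0],0.07,-0.05],[[-0.33,0.4,0.1],0.07,-0.05],[[-0.33,0.4,0.3],0.07,-0.05],[[-0.33,0.4,0.4],0.07,-0.05]]'; python3 -c "
from h import *
plan([552.5,214.9,73],1.61,8)"
```

```text
t: 13.35
eef_pos: [553.8, 214.0, 177.2]
tcp_rot: [3.14, -0.0, 1.609]
ft_force: [-0.3, 0.6, -0.0]
opening: 0.527
grip_force: 0.0
from [553.8 214.  177.2] 1.6087 d [  -1.3    0.9 -104.2] dyaw deg 0.1 units/row -0.002
[[np.float64(0.0), np.float64(-0.0), np.float64(0.22)], [np.float64(0.0), np.float64(-0.0), np.float64(0.22)], [np.float64(0.0), np.float64(-0.0), np.float64(0.22)], [np.float64(0.0), np.float64(-0.0), np.float64(0.22)], [np.float64(0.0), np.float64(-0.0), np.float64(0.22)], [np.float64(0.0), np.float64(-0.0), np.float64(0.22)], [np.float64(0.0), np.float64(-0.0), np.float64(0.22)], [np.float64(0.0), np.float64(-0.0), np.float64(0.22)]]
```

```bash
python3 -m inch '[[[0,0,0.25],0,-0.05],[[0,-0.01,0.25],0,-0.05],[[0.01,-0.01,0.25],0,-0.05],[[0,0,0.25],0,-0.05],[[0,0,0.25],0,-0.05],[[0,0,0.2],0,-0.05],[[0,0,0.15],0,-0.05],[[0,0,0.12],0,-0.05],[[0,0,0],0,-0.05],[[0,0,0],0,-0.05]]';python3 -m inch '[[[0,0,0],0,1],[[0,0,0],0,1],[[0,0,0],0,1],[[0,0,0],0,1],[[0,0,0],0,1],[[0,0,0],0,1],[[0,0,0],0,1],[[0,0,0],0,1],[[0,0,0],0,1],[[0,0,0],0,1]]'
```

```text
t: 14.6
eef_pos: [551.7, 215.3, 74.5]
tcp_rot: [3.141, -0.0, 1.609]
ft_force: [0.5, 0.0, -0.3]
opening: 0.523
grip_force: 0.0
t: 15.85
eef_pos: [551.8, 215.2, 74.4]
tcp_rot: [3.141, -0.0, 1.609]
ft_force: [2.5, -1.7, 4.1]
opening: 0.297
grip_force: 29.7
```

```bash
python3 -m inch '[[[0,0,-0.1],0,1],[[0,0,-0.2],0,1],[[0,0,-0.3],0,1],[[0,0,-0.4],0,1],[[0,0,-0.4],0,1],[[0,0,-0.4],0,1],[[0,0,-0.3],0,1],[[0,0,-0.1],0,1],[[0,0,0],0,1],[[0,0,0],0,1]]'; python3 -c "
from h import *
plan([475,-170,206],1.61+.19,10)"
```

```text
t: 17.1
eef_pos: [551.1, 215.1, 205.4]
tcp_rot: [-3.14, 0.0, 1.609]
ft_force: [-0.1, -0.8, -4.0]
opening: 0.292
grip_force: 29.6
from [551.1 215.1 205.4] 1.609 d [ -76.1 -385.1    0.6] dyaw deg 10.9 units/row -0.219
[[np.float64(-0.64), np.float64(-0.15), np.float64(-0.0)], [np.float64(-0.63), np.float64(-0.16), np.float64(-0.0)], [np.float64(-0.63), np.float64(-0.18), np.float64(-0.0)], [np.float64(-0.63), np.float64(-0.19), np.float64(-0.0)], [np.float64(-0.62), np.float64(-0.2), np.float64(-0.0)], [np.float64(-0.62), np.float64(-0.21), np.float64(-0.0)], [np.float64(-0.62), np.float64(-0.22), np.float64(-0.0)], [np.float64(-0.61), np.float64(-0.23), np.float64(-0.0)], [np.float64(-0.61), np.float64(-0.25), np.float64(-0.0)], [np.float64(-0.6), np.float64(-0.26), np.float64(-0.0)]]
```

```bash
python3 -m inch '[[[-0.64,-0.15,0],-0.22,1],[[-0.63,-0.16,0],-0.22,1],[[-0.63,-0.18,0],-0.22,1],[[-0.63,-0.19,0],-0.22,1],[[-0.62,-0.2,0],-0.22,1],[[-0.62,-0.21,0],-0.22,1],[[-0.62,-0.22,0],-0.22,1],[[-0.61,-0.23,0],-0.22,1],[[-0.61,-0.25,0],-0.22,1],[[-0.6,-0.26,0],-0.22,1]]'
python3 - <<'E'
from h import *
P={n:eyes.read_camera(n) for n in('side','top')}
s=env.state();print(s['eef_pos'],s['tcp_rot'],s['opening'],s['joints'])
save(P['side'],'side2.png')
p=s['eef_pos'];c=proj(P['side'],[[p[0],p[1],p[2]-30]])[0].round().astype(int);print(c)
a=P['side']['pixels'][c[1]-25:c[1]+25,c[0]-25:c[0]+25]
cv2.imwrite('pics/lug.png',cv2.resize(a,(600,600),interpolation=cv2.INTER_CUBIC)[:,:,::-1])
E
```

```text
t: 18.35
eef_pos: [475.1, -171.5, 205.7]
tcp_rot: [-3.141, -0.001, 1.802]
ft_force: [0.1, 0.5, -3.8]
opening: 0.296
grip_force: 29.8
[ 475.01476187 -173.17492348  205.57323366] [-3.14079212e+00  3.10042792e-06  1.79865585e+00] 0.29278382734419534 [-4.80022339e-01  3.33195759e-01  1.85729164e+00 -6.42039791e-04
  9.51711534e-01 -7.07509130e-01]
[224 220]
```

View pics/lug.png

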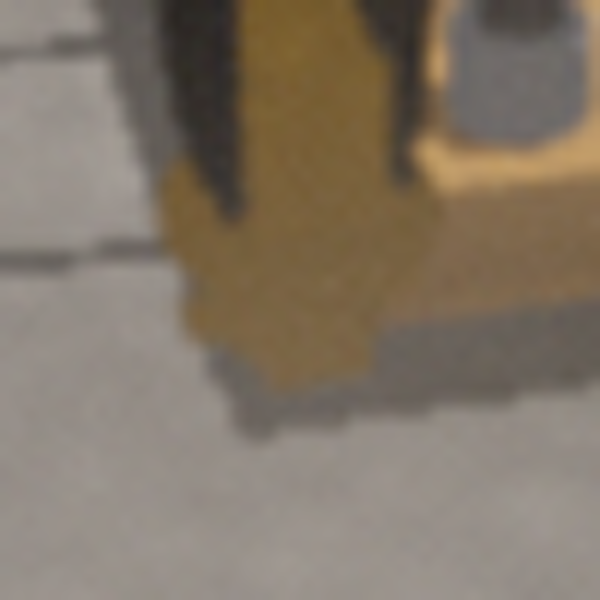

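The left lug protrudes on the −x side at crop (190, 320), so the lugs lie along the slot axis at this tool yaw. Now move over the mouth.

```bash
python3 -c "
from h import *
plan([455.5,-308.3,115],1.80,9)"
```

```text
from [ 475.  -173.2  205.6] 1.7987 d [ -19.5 -135.1  -90.6] dyaw deg 0.1 units/row -0.002
[[np.float64(-0.24), np.float64(-0.09), np.float64(0.17)], [np.float64(-0.24), np.float64(-0.09), np.float64(0.17)], [np.float64(-0.24), np.float64(-0.09), np.float64(0.17)], [np.float64(-0.24), np.float64(-0.09), np.float64(0.17)], [np.float64(-0.24), np.float64(-0.09), np.float64(0.17)], [np.float64(-0.24), np.float64(-0.09), np.float64(0.17)], [np.float64(-0.24), np.float64(-0.09), np.float64(0.17)], [np.float64(-0.24), np.float64(-0.09), np.float64(0.17)], [np.float64(-0.24), np.float64(-0.09), np.float64(0.17)]]
```

```bash
python3 -m inch '[[[-0.3,-0.11,0.05],0,1],[[-0.35,-0.13,0.1],0,1],[[-0.35,-0.13,0.15],0,1],[[-0.35,-0.13,0.2],0,1],[[-0.35,-0.13,0.2],0,1],[[-0.25,-0.09,0.2],0,1],[[-0.21,-0.09,0.2],0,1],[[0,0,0.2],0,1],[[0,0,0.2],0,1],[[0,0,0],0,1]]'
python3 - <<'E'
from h import *
P={n:eyes.read_camera(n) for n in('side','top')}
plan([455.5,-308.3,115],1.80,1); s=env.state();print(s['ft_force'],s['moment'])
p=s['eef_pos'];E=proj(P['side'],[[p[0],p[1],p[2]-42]])[0];print(E)
out=[]
for n in P:
    c=proj(P[n],[[455,-308,65]])[0].round().astype(int)
    out.append(cv2.resize(P[n]['pixels'][c[1]-28:c[1]+22,c[0]-25:c[0]+25],(400,400),interpolation=cv2.INTER_CUBIC)[:,:,::-1])
cv2.imwrite('pics/ins.png',np.hstack(out))
pix=P['side']['pixels'].astype(int);red=(pix[...,0]>pix[...,1]+45)&(pix[...,0]>pix[...,2]+45)
k,lab,st,ce=cv2.connectedComponentsWithStats(red[285:320,195:255].astype(np.uint8))
print([(st[i,4],(ce[i][::-1]+[285,195]).round(1)) for i in range(1,k)])
E
```

```text
t: 19.7
eef_pos: [457.7, -306.9, 115.3]
tcp_rot: [-3.141, -0.002, 1.802]
ft_force: [0.5, 0.2, -4.3]
opening: 0.293
grip_force: 29.9
from [ 458.2 -307.3  116.3] 1.8015 d [-2.7 -1.  -1.3] dyaw deg -0.1 units/row 0.017
[[np.float64(-0.01), np.float64(-0.05), np.float64(0.02)]]
[ 0.47743396  0.67555113 -4.05094525] [-0.12596317  0.03576883  0.02768922]
[224.69165961 295.80119212]
[(np.int32(12), array([296.9, 236.9])), (np.int32(24), array([305. , 222.5])), (np.int32(8), array([305.4, 208.6]))]
```

View pics/ins.png

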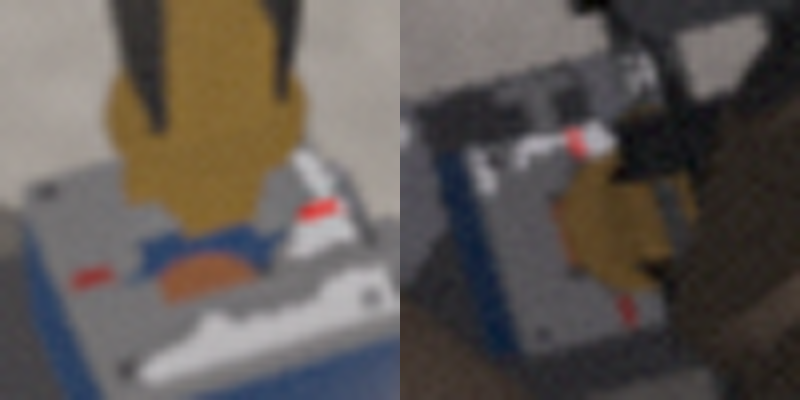

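Side crop: both lugs are visible at rows ≈190, lined up with the red marks, and the foot is over the bore. I correct 2.7 mm and descend slowly.

```bash
python3 -m inch '[[[-0.005,-0.045,0],0,1],[[0,0,0.05],0,1],[[0,0,0.05],0,1],[[0,0,0.05],0,1],[[0,0,0.05],0,1],[[0,0,0.04],0,1],[[0,0,0.04],0,1],[[0,0,0.04],0,1],[[0,0,0],0,1],[[0,0,0],0,1]]'; python3 -c "
from h import *
s=env.state();print(s['ft_force'],s['moment']);plan([455.5,-308.3,96],1.80,1)"
```

```text
t: 21.05
eef_pos: [455.4, -308.6, 97.0]
tcp_rot: [3.141, -0.0, 1.801]
ft_force: [-0.3, 0.3, -4.8]
opening: 0.293
grip_force: 29.9
[-0.33504342  0.27000487 -4.82999278] [-0.10476745  0.01513561  0.02958903]
from [ 455.4 -308.6   97. ] 1.8009 d [ 0.1  0.3 -1. ] dyaw deg -0.1 units/row 0.011
[[np.float64(0.0), np.float64(0.0), np.float64(0.02)]]
```

```bash
python3 -m inch '[[[0,0,0.03],0,1],[[0,0,0.03],0,1],[[0,0,0.03],0,1],[[0,0,0.03],0,1],[[0,0,0.03],0,1],[[0,0,0.03],0,1],[[0,0,0],0,1],[[0,0,0],0,1],[[0,0,0],0,1],[[0,0,0],0,1]]'; python3 -c "
from h import *
s=env.state();print(s['ft_force'],s['moment']);plan([455.5,-308.3,80],1.80,1)"
```

```text
t: 22.3
eef_pos: [455.4, -308.6, 86.3]
tcp_rot: [3.141, 0.0, 1.801]
ft_force: [-0.5, -0.4, 1.3]
opening: 0.287
grip_force: 29.9
[-0.51298028 -0.37532495  1.2914356 ] [-0.18746526  0.09597505  0.01055799]
from [ 455.4 -308.6   86.3] 1.8009 d [ 0.1  0.3 -6.3] dyaw deg -0.1 units/row 0.011
[[np.float64(0.0), np.float64(0.0), np.float64(0.1)]]
```

```bash
python3 -m inch '[[[0,0,0.03],0,1],[[0,0,0.03],0,1],[[0,0,0.03],0,1],[[0,0,0.03],0,1],[[0,0,0.03],0,1],[[0,0,0.03],0,1],[[0,0,0],0,1],[[0,0,0],0,1],[[0,0,0],0,1],[[0,0,0],0,1]]'; python3 -c "
from h import *
s=env.state();print(s['ft_force'],s['moment'])"
```

```text
t: 23.55
eef_pos: [455.4, -308.6, 75.5]
tcp_rot: [3.141, 0.0, 1.801]
ft_force: [-1.1, -2.9, 4.4]
opening: 0.291
grip_force: 29.9
[-1.11130718 -2.94273184  4.36105319] [-0.8515603   0.12461465 -0.03924193]
```

```bash
python3 -m inch '[[[0,0,0.02],0,1],[[0,0,0.02],0,1],[[0,0,0.02],0,1],[[0,0,0],0,1],[[0,0,0],0,1],[[0,0,0],0,1],[[0,0,0],0,1],[[0,0,0],0,1],[[0,0,0],0,1],[[0,0,0],0,1]]'; python3 -c "
from h import *
s=env.state();print(s['ft_force'],s['moment'])"
```

```text
t: 24.8
eef_pos: [455.5, -308.6, 72.5]
tcp_rot: [3.141, 0.0, 1.801]
ft_force: [-1.8, -1.9, 12.8]
opening: 0.291
grip_force: 30.0
[-1.80940418 -1.91494824 12.84510725] [-0.48011924  0.39689205 -0.06675774]
```

```bash
python3 -m inch '[[[0,0,0.02],0,1],[[0,0,0],0.5,1],[[0,0,0],0.8,1],[[0,0,0],0.8,1],[[0,0,0],0.8,1],[[0,0,0],0.8,1],[[0,0,0],0.8,1],[[0,0,0],0.8,1],[[0,0,0],0.5,1],[[0,0,0],0,1]]'; python3 -c "
from h import *
s=env.state();print(s['ft_force'],s['moment'])"
```

```text
t: 26.05
eef_pos: [456.0, -309.8, 72.4]
tcp_rot: [3.139, 0.002, 1.295]
ft_force: [-4.2, -5.6, 23.7]
opening: 0.291
grip_force: 30.0
[-4.20376746 -5.63890752 23.74906765] [-1.0574998   1.0353275   0.28046014]
```

```bash
python3 -m inch '[[[0,0,0],0.8,1],[[0,0,0],1,1],[[0,0,0],1,1],[[0,0,0],1,1],[[0,0,0],1,1],[[0,0,0],1,1],[[0,0,0],1,1],[[0,0,0],1,1],[[0,0,0],0.8,1],[[0,0,0],0,1]]'; python3 -c "
from h import *
s=env.state();print(s['ft_force'],s['moment'],s['joints'])"
```

```text
t: 27.3
eef_pos: [455.6, -309.4, 72.4]
tcp_rot: [3.139, -0.0, 0.544]
ft_force: [-6.2, -3.6, 25.8]
opening: 0.291
grip_force: 30.0
[-6.19762651 -3.61266454 25.76675123] [-0.68641152  1.40551844  0.33336077] [-7.16167436e-01  5.74287816e-01  1.88030581e+00 -1.12205731e-03
  6.84547621e-01  3.11201961e-01]
```

```bash
python3 -m inch '[[[0,0,0],0.8,1],[[0,0,0],0.8,1],[[0,0,0],0.7,1],[[0,0,0],0.6,1],[[0,0,0],0.4,1],[[0,0,0],0.3,1],[[0,0,0],0,1],[[0,0,0],0,1],[[0,0,0],0,1],[[0,0,0],0,1]]'; python3 -c "
from h import *
s=env.state();print(s['ft_force'],s['moment'],s['joints'])"
```

```text
t: 28.55
eef_pos: [455.5, -309.2, 72.4]
tcp_rot: [3.14, -0.001, 0.231]
ft_force: [-6.6, -2.7, 26.2]
opening: 0.296
grip_force: 30.0
[-6.5989437  -2.70304332 26.21543789] [-0.43441     1.39766773  0.51380967] [-7.16042229e-01  5.74205324e-01  1.88050521e+00 -1.06523143e-03
  6.84833893e-01  6.24219443e-01]
```

```bash
python3 -m inch '[[[0,0,0],0.25,1],[[0,0,0],0.25,1],[[0,0,0],0.25,1],[[0,0,0],0.25,1],[[0,0,0],0,1],[[0,0,0],0,1],[[0,0,0],0,1],[[0,0,0],0,1],[[0,0,0],0,1],[[0,0,0],0,1]]'; python3 -c "
from h import *
s=env.state();print(s['ft_force'],s['moment'],s['tcp_rot'])"
```

```text
t: 29.8
eef_pos: [455.5, -309.1, 72.4]
tcp_rot: [3.14, -0.001, 0.144]
ft_force: [-6.0, -2.3, 25.8]
opening: 0.291
grip_force: 30.0
[-6.02369846 -2.33159502 25.83772035] [-0.35920581  1.42988145  0.53911546] [ 3.13973114e+00 -7.88099180e-04  1.44172585e-01]
```

```bash
python3 -m inch '[[[0,0,0],0.25,1],[[0,0,0],0.25,1],[[0,0,0],0.25,1],[[0,0,0],0.25,1],[[0,0,0],0,1],[[0,0,0],0,1],[[0,0,0],0,1],[[0,0,0],0,1],[[0,0,0],0,1],[[0,0,0],0,1]]'
python3 - <<'E'
from h import *
s=env.state();print(s['ft_force'],s['moment'],s['tcp_rot'])
P={n:eyes.read_camera(n) for n in('side','top')}
out=[]
for n in P:
    c=proj(P[n],[[455,-308,80]])[0].round().astype(int)
    out.append(cv2.resize(P[n]['pixels'][c[1]-25:c[1]+25,c[0]-25:c[0]+25],(400,400),interpolation=cv2.INTER_CUBIC)[:,:,::-1])
cv2.imwrite('pics/fin.png',np.hstack(out)); save(P['top'],'top3.png')
E
```

```text
t: 31.05
eef_pos: [455.7, -309.1, 72.4]
tcp_rot: [3.139, -0.001, 0.058]
ft_force: [-4.9, -2.2, 26.1]
opening: 0.291
grip_force: 30.4
[-4.94050411 -2.1716104  26.07092718] [-0.27154012  0.97748251  0.97354721] [ 3.13949784e+00 -1.20894261e-03  5.78751009e-02]
```

View pics/fin.png

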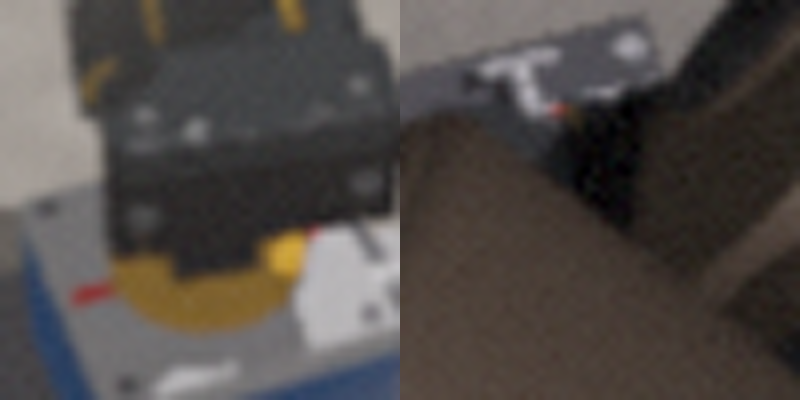

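Run:
```python
from h import *
P={n:eyes.read_camera(n) for n in('side','top')}
for t in['drawer_handle','flat_stake','brass_cup','brass_bowl','spray_can','tape']:
    for n in P:
        l=eyes.spot_point(t,P[n]);print(t,n,[(np.round(a['centre'],1).tolist(),round(a['score'],2)) for a in l[:2]])
s=env.state();print(s['t'],s['eef_pos'],s['tcp_rot'],s['ft_force'],s['moment'])
```

```text
drawer_handle side [([297.1, 224.8], 0.65)]
drawer_handle top [([249.7, 234.2], 0.92)]
flat_stake side [([202.9, 239.9], 0.37)]
flat_stake top [([208.8, 251.3], 0.43)]
brass_cup side [([277.6, 318.4], 0.8)]
brass_cup top [([165.1, 348.5], 0.88), ([272.2, 167.9], 0.69)]
brass_bowl side [([333.5, 334.6], 0.78)]
brass_bowl top [([169.6, 401.1], 0.83)]
spray_can side [([205.8, 244.2], 0.68)]
spray_can top [([200.9, 110.8], 0.64)]
tape side []
tape top [([271.8, 166.5], 0.6)]
31.85 [ 455.69882545 -309.09807665   72.35591114] [ 3.13950119e+00 -1.18787294e-03  5.78170366e-02] [-4.66494377 -2.55611346 25.01466022] [-0.30098879  0.98281365  0.97135625]
```

Run:
```python
from h import *
q=eyes.read_camera('top')['pixels'][:,:,::-1]; b=cv2.imread('pics/top1.png')
for im in(b,q):
    hsv=cv2.cvtColor(im,cv2.COLOR_BGR2HSV)[225:262,205:262].astype(int);m=(hsv[...,0]>12)&(hsv[...,0]<30)&(hsv[...,1]>110)&(hsv[...,2]>80)
    r=np.argwhere(m);print(len(r),(r.mean(0)+[225,205]).round(2),r.max(0)+[225,205])
print(env.job_done())
```

```text
375 [236.41 229.52] [252 256]
359 [236.7  230.06] [252 255]
the job is handed in; nothing more can be done
None
```

The job is handed in: the drawer is out at its stop, and the brass stake is in the holder, pressed flush, turned clockwise to the stop and still gripped; the steel stake stands in the drawer, and the camera checks showed no bystander moved.

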